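# Put the sockets back on their tray in order of size

### The job

The socket tray still holds its smallest socket on the post at one end and its largest on the post at the other. Put the four loose sockets back on the four empty posts between them, so that the row grows steadily in size from the smallest to the largest; each stands as it does now, open mouth down, upright and fully down over its post. Leave the two end sockets on their posts.

Things in the scene. Friction and masses are not known exactly. Their poses are not given: they have to be found in the camera images.
- socket37_mid (a point): Loose socket, second smallest of the six sockets, somewhere on the bench round the tray: plain steel socket-wrench socket standing upright, a 37 mm wide, 45 mm tall straight cylinder, the square drive hole in its upper third looking up, its open hexagonal mouth (26 mm across the flats) down. The point is its centre, half-way up; z up; its turn about z does not matter
- socket44_mid (a point): Loose socket, third smallest, somewhere on the bench round the tray: plain steel socket-wrench socket standing upright, a 44 mm wide, 50 mm tall straight cylinder, the square drive hole in its upper third looking up, its open hexagonal mouth (32 mm across the flats) down. The point is its centre, half-way up; z up; its turn about z does not matter
- socket51_mid (a point): Loose socket, third largest, somewhere on the bench round the tray: plain steel socket-wrench socket standing upright, a 51 mm wide, 55 mm tall straight cylinder, the square drive hole in its upper third looking up, its open hexagonal mouth (38 mm across the flats) down. The point is its centre, half-way up; z up; its turn about z does not matter
- socket58_mid (a point): Loose socket, second largest, somewhere on the bench round the tray: plain steel socket-wrench socket standing upright, a 58 mm wide, 60 mm tall straight cylinder, the square drive hole in its upper third looking up, its open hexagonal mouth (44 mm across the flats) down. The point is its centre, half-way up; z up; its turn about z does not matter
- socket30_mid (a point): The smallest socket, already seated on the post at one end of the tray (either end): plain steel socket-wrench socket standing upright, a 30 mm wide, 40 mm tall straight cylinder, the square drive hole in its upper third looking up, its open hexagonal mouth (20 mm across the flats) down. The point is its centre, half-way up; z up; its turn about z does not matter
- socket65_mid (a point): The largest socket, already seated on the post at the other end of the tray: plain steel socket-wrench socket standing upright, a 65 mm wide, 65 mm tall straight cylinder, the square drive hole in its upper third looking up, its open hexagonal mouth (50 mm across the flats) down. The point is its centre, half-way up; z up; its turn about z does not matter
- post1: The first empty post of the tray, counted from the left (+y) end. The tray is a fixed flat black plate, 90 x 454 mm, its top 8 mm above the bench, with a straight row of six alike grey posts 74 mm apart, the two outermost under the end sockets. A post is 10 mm thick and 20 mm tall with a tapered tip and a 15 mm wide, 2 mm high foot. Origin: the post's axis at the plate's top face; y along the row to the left, x across it away from the robot, z up
- post2: The second empty post of the tray, counted from the left (+y) end. The tray is a fixed flat black plate, 90 x 454 mm, its top 8 mm above the bench, with a straight row of six alike grey posts 74 mm apart, the two outermost under the end sockets. A post is 10 mm thick and 20 mm tall with a tapered tip and a 15 mm wide, 2 mm high foot. Origin: the post's axis at the plate's top face; y along the row to the left, x across it away from the robot, z up
- post3: The third empty post of the tray, counted from the left (+y) end. The tray is a fixed flat black plate, 90 x 454 mm, its top 8 mm above the bench, with a straight row of six alike grey posts 74 mm apart, the two outermost under the end sockets. A post is 10 mm thick and 20 mm tall with a tapered tip and a 15 mm wide, 2 mm high foot. Origin: the post's axis at the plate's top face; y along the row to the left, x across it away from the robot, z up
- post4: The fourth empty post of the tray, counted from the left (+y) end. The tray is a fixed flat black plate, 90 x 454 mm, its top 8 mm above the bench, with a straight row of six alike grey posts 74 mm apart, the two outermost under the end sockets. A post is 10 mm thick and 20 mm tall with a tapered tip and a 15 mm wide, 2 mm high foot. Origin: the post's axis at the plate's top face; y along the row to the left, x across it away from the robot, z up
Not all that is in view belongs to the job. What is shaped like the part that bears socket58_mid but purple is not meant. What is shaped like the part that bears socket51_mid but orange is not meant.

How it is judged:
By the outcome, as a careful person would: the job done as asked, in the order asked, and still so for the second after the job is handed in, with the robot touching nothing.
It also fails if it takes over 112 s, if anything falls off the work surface, if the arm or the gripper's body presses on something with over 40 N, if the wrist force passes 120 N, or if a joint passes its speed limit or range.

### The arm

A 7-joint arm with a two-finger parallel gripper is mounted at the origin on a cart in front of the work surface, level with it; the furniture and walls round the work are solid. World frame = base frame: x ahead of the robot, y to its left, z up, the work surface at z = 0. Lengths are in mm, angles in rad, forces in N, time in s.
With the tool pointing down it reaches from about 400 to 875 mm from the base axis. Payload 4.4 kg.
Tool frame: the origin (TCP) lies at the very end of the fingers, on their centre line; the grasp point (between the pads) lies 19 mm behind it; z points along the fingers, y is the line along which they close (so a half turn about z gives the same grasp; the last joint's range is limited). The gripper opens to 85 mm and grips with 20 to 120 N. Pads are 22 mm wide; open, the fingers measure 114 mm over their backs; the gripper's body (76 mm by 85 mm) begins 54 mm behind the grasp point. The pads swing forward as they close: fully open they stand 13 mm farther back than shut.
Start: joints at [-1.221, 0.628, 0.038, 1.517, -0.027, 0.996, -0.02], TCP at [262.528, 594.64, 231.313] pointing down, gripper open.
Joint ranges: [-3.06, 3.06], [-0.37, 2.12], [-1.25, 1.32], [0.18, 2.47], [-1.1, 4.24], [0.23, 1.98], [-2.94, 2.94]. Speed limits (rad/s): [2.57, 2.57, 3.14, 3.14, 3.14, 3.14, 3.14].

### API

Orientations are given as [roll, pitch, yaw] about the fixed x, y, z axes, in that order (R = Rz(yaw) Ry(pitch) Rx(roll)).
In Python, from cell import ctrl gives the robot as it stands.
- The arm moves only by the tool jog_arm, never from a script. Its argument "plan" is a list of rows, each an object of numbers: "tx", "ty", "tz": the shift along the tool's x, y, z as a fraction of full scale; "wx", "wy", "wz": the turn, a rotation vector about the tool's x, y, z as a fraction of full scale; "claw": the closure, from 0 (fully open) to 1 (shut). In form: [{"tx": .., "ty": .., "tz": .., "wx": .., "wy": .., "wz": .., "claw": ..}, ...]. A call has 1 to 12 rows; each row is the pose to reach, as a shift and turn from the pose commanded when the call began, along the tool's axes at that moment; what a row does not reach only later rows make up. Full scale, the value 1, is 300 mm for a shift and 90 degrees for a turn. A row lasts 1/10 s, in which the tool goes at most 50 mm and 8.59 degrees, less where a joint would pass 70% of its speed; a pose out of reach is approached as far as the arm can. A call with a number of a shift or a turn outside -1 to 1 is refused whole. A call with a gripper value outside its range is refused whole. The fingers move at their own pace and stop on an object; the grip force is fixed at half the most. Time passes only in rows, so rows that repeat a pose let the fingers close. It gives the time, the measured TCP pose, the force, the opening and the grip force at its end, in the units of the state.
- ctrl.read_state(): the state, without advancing time (a new reading comes with each control period).
- ctrl.get_image(name): name is "side" or "top" or "wrist"; returns a dict with "img" (400x640x3 uint8, red, green, blue), "depth" (400x640 float32, mm along the optical axis (not along the pixel's ray), 0 where there is no reading), "fx", "fy", "cx", "cy" (pixels), "distortion" ([k1, k2, p1, p2, k3] as OpenCV has them; the pictures are not rectified), "position" and "orientation" of the camera in the world; the wrist camera has in their place "hand_eye" (4x4, takes a point from camera to tool coordinates, whose origin is the TCP and whose axes are the flange's). Camera axes: x right, y down, z forward; pixel columns grow to the right and rows downward; lengths in mm; the calibration is good to about 2 mm. A picture is of the moment at which its call begins: read the wrist's pose just before it.
- ctrl.finish_job(): hands the job in; it is judged then, once.
Trained networks look in a picture, given as the dict that the camera call returned (one of the last four; its "shot" number tells which), for a name from the list of things; names that differ only in an ending like _2 or _b are one class to them, and where a whole thing is asked for, a point or a joint stands for the part that bears it (a point fixed in the world has none). Each returns a list of dicts, best first, with "score" (0 to 1); they miss things now and then, are a little off and sometimes report something else, mostly with a low value. They report only what shows in the picture. A call takes as long as a camera call. They do not tell look-alikes from the thing itself.
- ctrl.trace(picture, thing): "pixels" (400x640 bool, what is visible of it) and "extent" ([centre column, centre row, width, height] in pixels, round what is visible of it).
The state is a dict: "clock": time; "qpos": joint angles; "qd": joint speeds; "tau": joint torques, N m; "eef_pos": TCP position; "tool_rot": TCP orientation; "force": force on the tool from outside, world axes, zero at the start; "torque": the same for the moment, N m; "width": finger opening in mm; "gripper_force": force on a finger pad.
Only numpy, scipy, OpenCV 4.12 (cv2) and the standard library are available. Lean on these libraries where they do the work, as an engineer would, in place of code of your own. Each camera call takes 0.05 s, during which the arm holds its last target. There are 200 camera calls.

## Working session

There is one attempt and no reset: what is moved stays moved. The work goes in short steps, Python scripts to look and compute and a tool call to move; the robot and the scene stay as the last step left them, time stands still between calls to the robot, and variables do not carry over. Pictures are saved under pics/ and viewed, at most 14 in all, crops included, and the job is handed in when it is done.

Besides the shell and the picture viewer there is one more tool, called after ">>>" in YAML: its name, and indented under it one key for each argument. jog_arm: Moves the arm, as the interface text tells. Shift numbers are shares of 300 mm and turn numbers shares of 90 degrees, none past 1 either way. Its arguments: {"type":"object","properties":{"plan":{"type":"array"}},"required":["plan"]}

```bash
mkdir -p pics; ls; cat > h.py <<'E'
import numpy as np,cv2
from scipy.spatial.transform import Rotation as R
from cell import ctrl
def save(p,n): cv2.imwrite('pics/'+n,np.ascontiguousarray(p['img'][:,:,::-1]))
E
python3 - <<'E'
from h import *
for n in ['top','side']:
    p=ctrl.get_image(n); save(p,n+'0.png'); print(n,p['position'],p['orientation'],p['fx'],p['fy'],p['cx'],p['cy'],p['distortion'])
print(ctrl.read_state())
E
```

```text
pics
top [ 306.25857918  -48.4639045  1374.57706549] [-3.00318057  0.02003103 -1.58657023] 463.57965407164687 463.57965407164687 310.585719936995 202.90331515850542 [0.003702 0.       0.       0.       0.      ]
side [374.55664055 911.80524857 934.52473378] [-2.31918179e+00  1.79141947e-03 -3.03889917e+00] 399.92042233093997 399.92042233093997 322.7980109245724 195.905614811773 [0.02738748 0.         0.         0.         0.        ]
{'clock': 0.1, 'qpos': array([-1.22080939,  0.62925205,  0.0384504 ,  1.51824639, -0.02695548,
        0.99632129, -0.01997648]), 'qd': array([ 0.00032009, -0.00105377, -0.00022806, -0.00271562,  0.00151129,
        0.00039282,  0.00079093]), 'tau': array([ 3.27709124e-03, -5.64533401e+01,  1.23043634e+00, -1.93973815e+01,
        1.12401068e-02,  5.39410132e-03, -2.25312181e-05]), 'eef_pos': array([262.30380254, 594.11710333, 230.48910912]), 'tool_rot': array([-3.13988451e+00,  5.74480926e-05,  2.72584944e+00]), 'force': array([ 0.65537182, -0.19480875, -0.02852032]), 'torque': array([-0.02020191, -0.01565352,  0.03121707]), 'gripper_force': 0.0, 'width': 85.41310700993681}
```

View pics/top0.png

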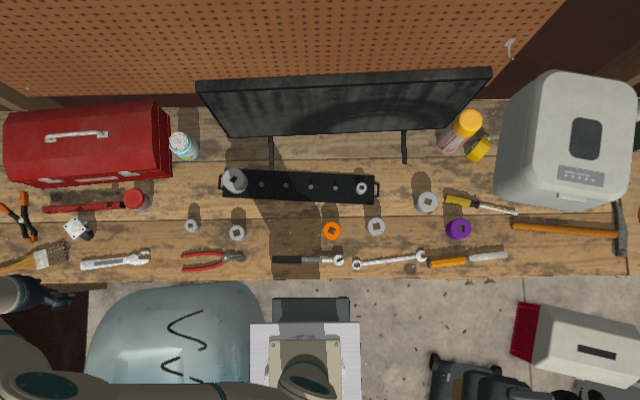

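View pics/side0.png

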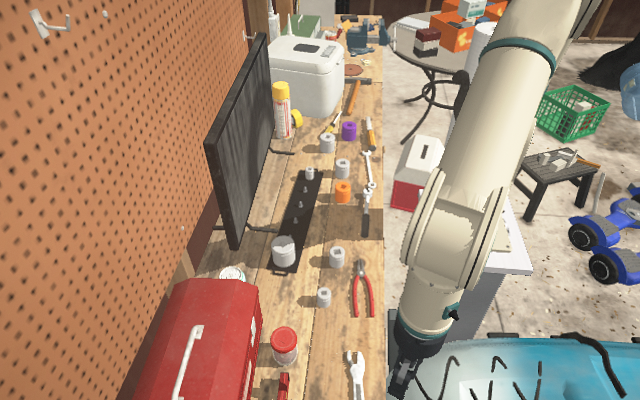

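```bash
cat >> h.py <<'E'
def world(p,uv,z):
    "pixel -> world point on plane height z"
    K=np.array([[p['fx'],0,p['cx']],[0,p['fy'],p['cy']],[0,0,1]])
    n=cv2.undistortPoints(np.array(uv,float).reshape(-1,1,2),K,np.array(p['distortion'])).reshape(-1,2)
    r=R.from_euler('xyz',p['orientation']).apply(np.c_[n,np.ones(len(n))])
    o=np.array(p['position']); return o+r*((z-o[2])/r[:,2])[:,None]
def cloud(p,m):
    v,u=np.nonzero(m&(p['depth']>0)); d=p['depth'][v,u]
    K=np.array([[p['fx'],0,p['cx']],[0,p['fy'],p['cy']],[0,0,1]])
    n=cv2.undistortPoints(np.c_[u,v].astype(float).reshape(-1,1,2),K,np.array(p['distortion'])).reshape(-1,2)
    return R.from_euler('xyz',p['orientation']).apply(np.c_[n,np.ones(len(n))]*d[:,None])+p['position']
E
python3 - <<'E'
from h import *
for c in ['top','side']:
  p=ctrl.get_image(c)
  for n in ['socket30_mid','socket37_mid','socket44_mid','socket51_mid','socket58_mid','socket65_mid','post1']:
    for r in ctrl.trace(p,n)[:5]:
        P=cloud(p,r['pixels']); 
        if len(P)==0: continue
        zt=np.percentile(P[:,2],95); T=P[P[:,2]>zt-5]
        print(c,n,round(r['score'],2),np.round(r['extent']),'ztop',round(zt),'top mid',np.round((T.min(0)+T.max(0))/2),'size',np.round(np.ptp(T,axis=0)), p['img'][r['pixels']].mean(0).round())
E
```

```text
top socket30_mid 0.5 [363. 190.  14.  17.] ztop 52 top mid [ 536. -171.   51.] size [27. 29.  8.] [124. 124. 120.]
top socket37_mid 0.54 [194. 224.  18.  12.] ztop 48 top mid [435. 325.  48.] size [32. 35.  9.] [134. 133. 128.]
top socket44_mid 0.49 [240. 234.  18.  15.] ztop 54 top mid [411. 190.  52.] size [40. 40.  7.] [136. 135. 130.]
top socket51_mid 0.76 [333. 229.  17.  15.] ztop 59 top mid [413. -83.  59.] size [49. 48. 10.] [206. 105.  12.]
top socket51_mid 0.19 [192. 224.  18.   9.] ztop 48 top mid [435. 323.  48.] size [32. 32.  9.] [132. 131. 126.]
top socket58_mid 0.87 [429. 201.  22.  26.] ztop 64 top mid [ 491. -357.   64.] size [55. 57.  9.] [143. 140. 134.]
top socket58_mid 0.66 [460. 228.  29.  20.] ztop 64 top mid [ 412. -446.   63.] size [54. 54.  9.] [ 94.  46. 116.]
top socket65_mid 0.72 [236. 180.  29.  29.] ztop 77 top mid [564. 197.  76.] size [64. 61.  8.] [111. 111. 107.]
side socket30_mid 0.4 [309. 172.   9.  14.] ztop 52 top mid [ 538. -170.   50.] size [24. 28.  5.] [185. 179. 169.]
side socket37_mid 0.5 [324. 296.  15.  17.] ztop 46 top mid [435. 327.  45.] size [34. 34.  7.] [193. 188. 179.]
side socket44_mid 0.82 [337. 256.   8.  26.] ztop 53 top mid [413. 191.  52.] size [41. 44.  8.] [187. 181. 172.]
side socket51_mid 0.83 [342. 168.  17.  21.] ztop 58 top mid [ 427. -210.   57.] size [44. 51.  7.] [188. 181. 172.]
side socket51_mid 0.79 [342. 192.  14.  22.] ztop 58 top mid [414. -84.  56.] size [46. 52.  6.] [228. 141.  73.]
side socket58_mid 0.84 [347. 129.  16.  20.] ztop 64 top mid [ 414. -446.   62.] size [52. 61.  7.] [141.  91. 152.]
side socket58_mid 0.75 [328. 142.  11.  20.] ztop 64 top mid [ 491. -359.   62.] size [54. 59.  8.] [189. 183. 173.]
side socket65_mid 0.87 [283. 251.  24.  31.] ztop 76 top mid [564. 196.  75.] size [62. 63.  8.] [178. 172. 164.]
side socket65_mid 0.46 [337. 256.  16.  22.] ztop 53 top mid [412. 193.  52.] size [37. 41.  9.] [185. 179. 171.]
```

Top view: the tray runs from col 222 to 378, with the largest socket at (235,180) and the smallest at (361,188).

- **51 mm class:** grey at top (376,227) or orange at (332,230). Orange is excluded, so grey.
- **58 mm class:** grey at (428,202) or purple at (459,229). Purple is excluded, so grey.

I'll confirm both in one crop.

```bash
python3 - <<'E'
from h import *
p=ctrl.get_image('top')
im=p['img'][150:290,180:480,::-1]
cv2.imwrite('pics/crop.png',cv2.resize(im,None,fx=2.6,fy=2.6,interpolation=cv2.INTER_CUBIC))
P=cloud(p,np.ones((400,640),bool)); Q=cloud(s:=ctrl.get_image('side'),np.ones((400,640),bool)); A=np.r_[P,Q]
for y in range(-420,420,60):
    B=A[(abs(A[:,1]-y)<30)&(A[:,0]>300)&(A[:,0]<1000)]
    m=lambda lo,hi:np.round(np.percentile(B[(B[:,2]>lo)&(B[:,2]<hi)&(B[:,0]>590),0],1)) if ((B[:,2]>lo)&(B[:,2]<hi)&(B[:,0]>590)).sum()>5 else None
    f=B[(B[:,0]<385)&(B[:,2]>6)&(B[:,2]<60)]
    print(y,[m(l,l+40) for l in (12,60,110,160,210,260,310,360)],'front',np.round([f[:,0].max(),f[:,2].max()]) if len(f) else None)
# posts
T=cloud(p,np.ones((400,640),bool)); 
T=T[(T[:,2]>20)&(T[:,2]<36)&(abs(T[:,0]-552)<25)&(T[:,1]<150)&(T[:,1]>-130)]
for y in (123,50,-24,-97):
    t=T[abs(T[:,1]-y)<20]; print(len(t),t.mean(0).round() if len(t) else '')
E
```

```text
-420 [np.float64(643.0), np.float64(643.0), np.float64(643.0), np.float64(643.0), np.float64(645.0), np.float64(702.0), np.float64(702.0), np.float64(702.0)] front [385.  48.]
-360 [None, np.float64(701.0), np.float64(701.0), np.float64(701.0), np.float64(701.0), np.float64(701.0), np.float64(701.0), np.float64(701.0)] front [384.  36.]
-300 [np.float64(617.0), np.float64(699.0), np.float64(699.0), np.float64(699.0), np.float64(699.0), np.float64(699.0), np.float64(699.0), np.float64(699.0)] front [368.  15.]
-240 [np.float64(700.0), np.float64(698.0), np.float64(697.0), np.float64(698.0), np.float64(698.0), np.float64(698.0), np.float64(698.0), np.float64(698.0)] front [374.  15.]
-180 [np.float64(699.0), np.float64(696.0), np.float64(696.0), np.float64(696.0), np.float64(696.0), np.float64(696.0), np.float64(696.0), np.float64(696.0)] front [385.  17.]
-120 [None, np.float64(694.0), np.float64(694.0), np.float64(694.0), np.float64(694.0), np.float64(694.0), np.float64(695.0), np.float64(695.0)] front [382.  35.]
-60 [None, np.float64(693.0), np.float64(693.0), np.float64(693.0), np
[... 690 characters left out ...]
.0), np.float64(687.0), np.float64(687.0), np.float64(687.0), np.float64(687.0)] front [384.  17.]
240 [np.float64(591.0), np.float64(591.0), np.float64(688.0), np.float64(689.0), np.float64(689.0), np.float64(689.0), np.float64(689.0), np.float64(689.0)] front [376.  21.]
300 [np.float64(638.0), np.float64(637.0), np.float64(646.0), np.float64(802.0), np.float64(803.0), np.float64(802.0), np.float64(802.0), np.float64(803.0)] front [363.  19.]
360 [np.float64(632.0), np.float64(633.0), np.float64(639.0), np.float64(802.0), np.float64(802.0), np.float64(802.0), np.float64(803.0), np.float64(803.0)] front [384.  15.]
10 [558. 123.  24.]
8 [553.  50.  25.]
9 [548. -24.  26.]
8 [542. -97.  24.]
```

View pics/crop.png

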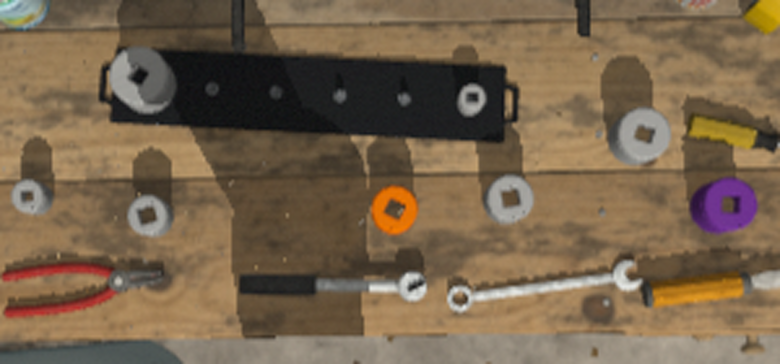

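>>> jog_arm:
  plan:
    - {"tx": 0, "wz": 0.735}
    - {"wz": 0.735}
    - {"wz": 0.735}
    - {"wz": 0.735}
    - {"wz": 0.735}
    - {"wz": 0.735}
    - {"wz": 0.735}
    - {"wz": 0.735, "claw": 0.3}
    - {"wz": 0.735, "claw": 0.3}

```text
invalid input at $.plan[0]: expected keys tx, ty, tz, wx, wy, wz, claw
```

The crop shows grey 51 at (510,198) beside orange (394,210), and grey 58 at (640,135) beside purple (725,205). Grey is the one meant in both cases. The posts measure where the tray geometry predicts. Next I turn the tool to yaw 90° and move over the 37.

>>> jog_arm:
  plan:
    - {"tx": 0, "ty": 0, "tz": 0, "wx": 0, "wy": 0, "wz": 0.735, "claw": 0.3}
    - {"tx": 0, "ty": 0, "tz": 0, "wx": 0, "wy": 0, "wz": 0.735, "claw": 0.3}
    - {"tx": 0, "ty": 0, "tz": 0, "wx": 0, "wy": 0, "wz": 0.735, "claw": 0.3}
    - {"tx": 0, "ty": 0, "tz": 0, "wx": 0, "wy": 0, "wz": 0.735, "claw": 0.3}
    - {"tx": 0, "ty": 0, "tz": 0, "wx": 0, "wy": 0, "wz": 0.735, "claw": 0.3}
    - {"tx": 0, "ty": 0, "tz": 0, "wx": 0, "wy": 0, "wz": 0.735, "claw": 0.3}
    - {"tx": 0, "ty": 0, "tz": 0, "wx": 0, "wy": 0, "wz": 0.735, "claw": 0.3}
    - {"tx": 0, "ty": 0, "tz": 0, "wx": 0, "wy": 0, "wz": 0.735, "claw": 0.3}
    - {"tx": 0, "ty": 0, "tz": 0, "wx": 0, "wy": 0, "wz": 0.735, "claw": 0.3}
    - {"tx": 0, "ty": 0, "tz": 0, "wx": 0, "wy": 0, "wz": 0.735, "claw": 0.3}

```text
clock: 2.0
eef_pos: [262.4, 594.7, 231.3]
tool_rot: [-3.142, 0.0, 1.574]
force: [-0.2, 0.2, -0.5]
width: 59.9
gripper_force: 0.0
```

```bash
python3 - <<'E'
from h import *
s=ctrl.read_state();print(s['qpos'].round(2),s['eef_pos'],s['tool_rot'],s['width'],s['force'])
p=ctrl.get_image('top')
print('pliers tip/wrench/58..',world(p,[[243,256],[226,258],[243,264],[400,258],[376,262],[357,260]],5).round())
print(ctrl.get_image('wrist')['hand_eye'].round(2))
E
```

```text
[-1.4   0.65  0.36  1.52 -0.25  1.01 -0.98] [262.35239993 594.69145746 231.25284643] [-3.14155207e+00  1.08044766e-04  1.57405057e+00] 59.88857608704097 [-0.15270198  0.1648948  -0.51151631]
pliers tip/wrench/58.. [[ 343.  177.    5.]
 [ 338.  228.    5.]
 [ 320.  177.    5.]
 [ 330. -283.    5.]
 [ 320. -212.    5.]
 [ 326. -157.    5.]]
[[  -0.     -0.95   -0.31   79.58]
 [   1.     -0.      0.      0.58]
 [  -0.     -0.31    0.95 -143.36]
 [   0.      0.      0.      1.  ]]
```

>>> jog_arm:
  plan:
    - {"tx": -0.45, "ty": 0.29, "tz": 0.1, "wx": 0, "wy": 0, "wz": 0, "claw": 0.3}
    - {"tx": -0.45, "ty": 0.29, "tz": 0.1, "wx": 0, "wy": 0, "wz": 0, "claw": 0.3}
    - {"tx": -0.897, "ty": 0.577, "tz": 0.4, "wx": 0, "wy": 0, "wz": 0, "claw": 0.3}
    - {"tx": -0.897, "ty": 0.577, "tz": 0.4, "wx": 0, "wy": 0, "wz": 0, "claw": 0.3}
    - {"tx": -0.897, "ty": 0.577, "tz": 0.4, "wx": 0, "wy": 0, "wz": 0, "claw": 0.3}
    - {"tx": -0.897, "ty": 0.577, "tz": 0.4, "wx": 0, "wy": 0, "wz": 0, "claw": 0.3}
    - {"tx": -0.897, "ty": 0.577, "tz": 0.4, "wx": 0, "wy": 0, "wz": 0, "claw": 0.3}
    - {"tx": -0.897, "ty": 0.577, "tz": 0.4, "wx": 0, "wy": 0, "wz": 0, "claw": 0.3}
    - {"tx": -0.897, "ty": 0.577, "tz": 0.4, "wx": 0, "wy": 0, "wz": 0, "claw": 0.3}
    - {"tx": -0.897, "ty": 0.577, "tz": 0.4, "wx": 0, "wy": 0, "wz": 0, "claw": 0.3}
    - {"tx": -0.897, "ty": 0.577, "tz": 0.4, "wx": 0, "wy": 0, "wz": 0, "claw": 0.3}
    - {"tx": -0.897, "ty": 0.577, "tz": 0.4, "wx": 0, "wy": 0, "wz": 0, "claw": 0.3}

```text
clock: 3.3
eef_pos: [435.2, 327.1, 111.7]
tool_rot: [3.141, -0.001, 1.574]
force: [0.1, 0.1, -0.1]
width: 59.7
gripper_force: 0.0
```

```bash
python3 - <<'E'
from h import *
s=ctrl.read_state();print(s['qpos'].round(2),s['eef_pos'].round(1),s['tool_rot'],s['width'])
p=ctrl.get_image('wrist');save(p,'w1.png')
E
```

```text
[-0.87  0.66  0.26  1.93 -0.29  0.59 -0.41] [435.2 327.1 111.7] [ 3.14123592e+00 -1.05475604e-03  1.57391353e+00] 59.68660625813102
```

View pics/w1.png

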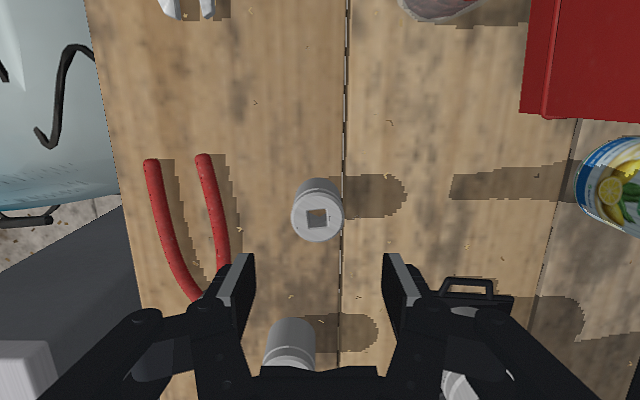

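The wrist view shows the 37 at (317,217), centred between the fingers, with the pliers clear of them. Going down and closing.

>>> jog_arm:
  plan:
    - {"tx": 0, "ty": 0, "tz": 0.15, "wx": 0, "wy": 0, "wz": 0, "claw": 0.3}
    - {"tx": 0, "ty": 0, "tz": 0.25, "wx": 0, "wy": 0, "wz": 0, "claw": 0.3}
    - {"tx": 0, "ty": 0, "tz": 0.34, "wx": 0, "wy": 0, "wz": 0, "claw": 0.3}
    - {"tx": 0, "ty": 0, "tz": 0.34, "wx": 0, "wy": 0, "wz": 0, "claw": 0.3}
    - {"tx": 0, "ty": 0, "tz": 0.34, "wx": 0, "wy": 0, "wz": 0, "claw": 0.7}
    - {"tx": 0, "ty": 0, "tz": 0.34, "wx": 0, "wy": 0, "wz": 0, "claw": 0.7}
    - {"tx": 0, "ty": 0, "tz": 0.34, "wx": 0, "wy": 0, "wz": 0, "claw": 0.7}
    - {"tx": 0, "ty": 0, "tz": 0.34, "wx": 0, "wy": 0, "wz": 0, "claw": 0.7}
    - {"tx": 0, "ty": 0, "tz": 0.34, "wx": 0, "wy": 0, "wz": 0, "claw": 0.7}
    - {"tx": 0, "ty": 0, "tz": 0.34, "wx": 0, "wy": 0, "wz": 0, "claw": 0.7}

```text
clock: 4.35
eef_pos: [436.6, 326.4, 10.7]
tool_rot: [3.14, -0.002, 1.571]
force: [-1.3, -0.4, 7.9]
width: 35.8
gripper_force: 60.5
```

>>> jog_arm:
  plan:
    - {"tx": 0, "ty": 0, "tz": -0.15, "wx": 0, "wy": 0, "wz": 0, "claw": 0.7}
    - {"tx": 0, "ty": 0, "tz": -0.3, "wx": 0, "wy": 0, "wz": 0, "claw": 0.7}
    - {"tx": 0, "ty": 0, "tz": -0.4, "wx": 0, "wy": 0, "wz": 0, "claw": 0.7}
    - {"tx": -1, "ty": 0.2, "tz": -0.4, "wx": 0, "wy": 0, "wz": 0, "claw": 0.7}
    - {"tx": -1, "ty": 0.2, "tz": -0.4, "wx": 0, "wy": 0, "wz": 0, "claw": 0.7}
    - {"tx": -1, "ty": 0.2, "tz": -0.4, "wx": 0, "wy": 0, "wz": 0, "claw": 0.7}
    - {"tx": -1, "ty": 0.2, "tz": -0.4, "wx": 0, "wy": 0, "wz": 0, "claw": 0.7}
    - {"tx": -1, "ty": 0.2, "tz": -0.4, "wx": 0, "wy": 0, "wz": 0, "claw": 0.7}
    - {"tx": -1, "ty": 0.2, "tz": -0.4, "wx": 0, "wy": 0, "wz": 0, "claw": 0.7}
    - {"tx": -1, "ty": 0.2, "tz": -0.4, "wx": 0, "wy": 0, "wz": 0, "claw": 0.7}
    - {"tx": -1, "ty": 0.2, "tz": -0.4, "wx": 0, "wy": 0, "wz": 0, "claw": 0.7}

```text
clock: 5.45
eef_pos: [496.0, 23.3, 129.6]
tool_rot: [3.141, 0.0, 1.566]
force: [-0.3, 1.1, -1.5]
width: 35.6
gripper_force: 60.7
```

>>> jog_arm:
  plan:
    - {"tx": -0.413, "ty": 0.15, "tz": 0, "wx": 0, "wy": 0, "wz": 0, "claw": 0.7}
    - {"tx": -0.413, "ty": 0.15, "tz": 0, "wx": 0, "wy": 0, "wz": 0, "claw": 0.7}
    - {"tx": -0.413, "ty": 0.15, "tz": 0, "wx": 0, "wy": 0, "wz": 0, "claw": 0.7}
    - {"tx": -0.413, "ty": 0.15, "tz": 0, "wx": 0, "wy": 0, "wz": 0, "claw": 0.7}
    - {"tx": -0.413, "ty": 0.15, "tz": 0, "wx": 0, "wy": 0, "wz": 0, "claw": 0.7}
    - {"tx": -0.413, "ty": 0.15, "tz": 0, "wx": 0, "wy": 0, "wz": 0, "claw": 0.7}

```text
clock: 6.05
eef_pos: [540.5, -95.0, 129.0]
tool_rot: [-3.14, -0.002, 1.575]
force: [-0.6, -0.3, -0.6]
width: 35.5
gripper_force: 60.6
```

```bash
python3 - <<'E'
from h import *
s=ctrl.read_state();print(s['qpos'].round(2),s['eef_pos'].round(1),s['tool_rot'],s['width'])
p=ctrl.get_image('wrist');save(p,'w2.png')
E
```

```text
[-0.    0.63  0.19  1.9  -0.2   0.63  0.32] [540.5 -95.  129. ] [-3.14041592e+00 -1.92800251e-03  1.57499779e+00] 35.475335675190166
```

View pics/w2.png

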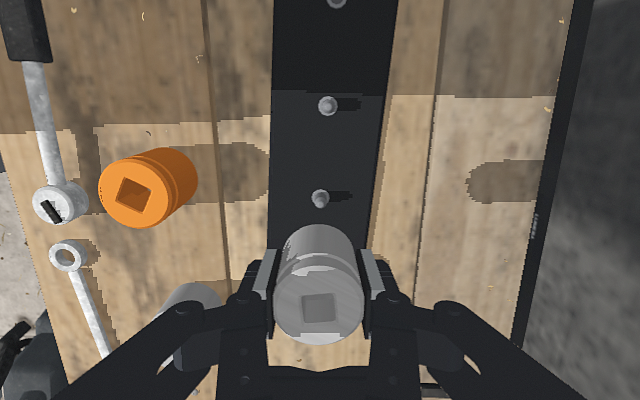

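The wrist view shows the 37 held at (318,285) between the pads, with post 3 at (320,198) ahead of it and in line. Lowering over post 4.

>>> jog_arm:
  plan:
    - {"tx": -0.003, "ty": 0.005, "tz": 0.12, "wx": 0, "wy": 0, "wz": 0, "claw": 0.7}
    - {"tx": -0.003, "ty": 0.005, "tz": 0.2, "wx": 0, "wy": 0, "wz": 0, "claw": 0.7}
    - {"tx": -0.003, "ty": 0.005, "tz": 0.25, "wx": 0, "wy": 0, "wz": 0, "claw": 0.7}
    - {"tx": -0.003, "ty": 0.005, "tz": 0.29, "wx": 0, "wy": 0, "wz": 0, "claw": 0.7}
    - {"tx": -0.003, "ty": 0.005, "tz": 0.32, "wx": 0, "wy": 0, "wz": 0, "claw": 0.7}
    - {"tx": -0.003, "ty": 0.005, "tz": 0.345, "wx": 0, "wy": 0, "wz": 0, "claw": 0.7}
    - {"tx": -0.003, "ty": 0.005, "tz": 0.36, "wx": 0, "wy": 0, "wz": 0, "claw": 0.7}
    - {"tx": -0.003, "ty": 0.005, "tz": 0.365, "wx": 0, "wy": 0, "wz": 0, "claw": 0.7}
    - {"tx": -0.003, "ty": 0.005, "tz": 0.365, "wx": 0, "wy": 0, "wz": 0, "claw": 0.7}
    - {"tx": -0.003, "ty": 0.005, "tz": 0.365, "wx": 0, "wy": 0, "wz": 0, "claw": 0.7}

```text
clock: 7.1
eef_pos: [542.8, -99.2, 20.2]
tool_rot: [3.141, 0.0, 1.571]
force: [0.1, -0.4, -1.7]
width: 36.0
gripper_force: 60.7
```

>>> jog_arm:
  plan:
    - {"tx": 0, "ty": 0, "tz": 0.004, "wx": 0, "wy": 0, "wz": 0, "claw": 0.7}
    - {"tx": 0, "ty": 0, "tz": 0.004, "wx": 0, "wy": 0, "wz": 0, "claw": 0.3}
    - {"tx": 0, "ty": 0, "tz": 0.004, "wx": 0, "wy": 0, "wz": 0, "claw": 0.3}
    - {"tx": 0, "ty": 0, "tz": 0.004, "wx": 0, "wy": 0, "wz": 0, "claw": 0.3}
    - {"tx": 0, "ty": 0, "tz": 0.004, "wx": 0, "wy": 0, "wz": 0, "claw": 0.3}
    - {"tx": 0, "ty": 0, "tz": -0.1, "wx": 0, "wy": 0, "wz": 0, "claw": 0.25}
    - {"tx": 0, "ty": 0, "tz": -0.2, "wx": 0, "wy": 0, "wz": 0, "claw": 0.25}
    - {"tx": 0, "ty": 0, "tz": -0.37, "wx": 0, "wy": 0, "wz": 0, "claw": 0.25}
    - {"tx": 0, "ty": 0, "tz": -0.37, "wx": 0, "wy": 0, "wz": 0, "claw": 0.25}
    - {"tx": 0, "ty": 0, "tz": -0.37, "wx": 0, "wy": 0, "wz": 0, "claw": 0.25}

```text
clock: 8.1
eef_pos: [543.3, -99.2, 132.1]
tool_rot: [3.139, 0.0, 1.571]
force: [0.0, 0.7, 0.0]
width: 64.0
gripper_force: 0.0
```

```bash
python3 - <<'E'
from h import *
s=ctrl.read_state();print(s['eef_pos'].round(1),s['tool_rot'],s['width'])
p=ctrl.get_image('side');save(p,'s2.png')
cv2.imwrite('pics/s2.png',cv2.resize(p['img'][90:300,220:420,::-1],None,fx=2.8,fy=2.8))
E
```

```text
[543.3 -99.2 132.1] [3.13850214e+00 2.46622983e-04 1.57136249e+00] 63.95504306902604
```

View pics/s2.png

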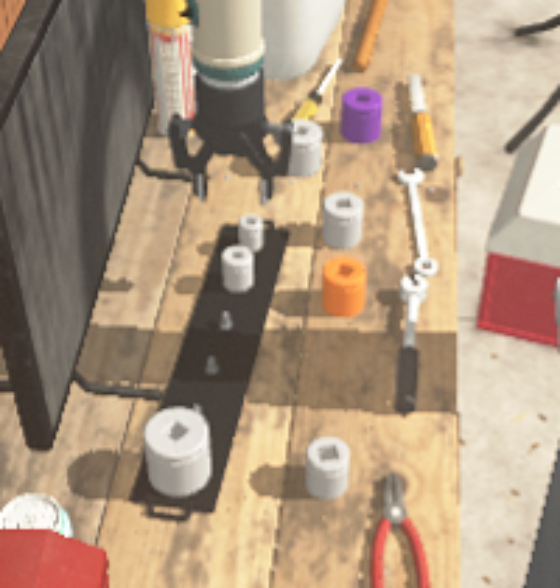

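The 37 is down on post 4 at crop (237,268), next to the smallest. Now the grey 51.

>>> jog_arm:
  plan:
    - {"tx": -0.37, "ty": -0.387, "tz": 0, "wx": 0, "wy": 0, "wz": 0, "claw": 0.15}
    - {"tx": -0.37, "ty": -0.387, "tz": 0, "wx": 0, "wy": 0, "wz": 0, "claw": 0.15}
    - {"tx": -0.37, "ty": -0.387, "tz": 0, "wx": 0, "wy": 0, "wz": 0, "claw": 0.15}
    - {"tx": -0.37, "ty": -0.387, "tz": 0, "wx": 0, "wy": 0, "wz": 0, "claw": 0.15}
    - {"tx": -0.37, "ty": -0.387, "tz": 0, "wx": 0, "wy": 0, "wz": 0, "claw": 0.15}
    - {"tx": -0.37, "ty": -0.387, "tz": 0, "wx": 0, "wy": 0, "wz": 0, "claw": 0.15}
    - {"tx": -0.37, "ty": -0.387, "tz": 0, "wx": 0, "wy": 0, "wz": 0, "claw": 0.15}
    - {"tx": -0.37, "ty": -0.387, "tz": 0, "wx": 0, "wy": 0, "wz": 0, "claw": 0.15}

```text
clock: 8.95
eef_pos: [427.6, -208.8, 130.5]
tool_rot: [3.141, -0.001, 1.574]
force: [0.1, -0.5, -0.4]
width: 72.8
gripper_force: 0.0
```

```bash
cat >> h.py <<'E'
def wpose(p,s):
    T=np.eye(4); T[:3,:3]=R.from_euler('xyz',s['tool_rot']).as_matrix(); T[:3,3]=s['eef_pos']; T=T@p['hand_eye']
    p['position']=T[:3,3]; p['orientation']=R.from_matrix(T[:3,:3]).as_euler('xyz'); return p
def tops(cam,names):
    s=ctrl.read_state(); print(s['eef_pos'].round(1),s['tool_rot'].round(3),s['width'])
    p=ctrl.get_image(cam)
    for n in names:
      for r in ctrl.trace(p,n)[:3]:
        q=wpose(dict(p),s) if cam=='wrist' else p
        P=cloud(q,r['pixels']); zt=np.percentile(P[:,2],95); T=P[P[:,2]>zt-5]
        print(n,round(r['score'],2),r['extent'],round(zt),'mid',((T.min(0)+T.max(0))/2).round(1),'size',np.ptp(T,axis=0).round(),q['img'][r['pixels']].mean(0).round())
    return p
E
python3 -c "
from h import *
tops('wrist',['socket51_mid'])"
```

```text
[ 427.6 -208.8  130.5] [ 3.141e+00 -1.000e-03  1.574e+00] 72.77126466648961
socket51_mid 0.92 [309.3, 204.9, 69.2, 84.9] 57 mid [ 423.1 -209.6   54.6] size [50. 51.  6.] [146. 145. 145.]
socket51_mid 0.77 [293.8, 31.3, 87.3, 62.6] 57 mid [413.1 -91.8  55.3] size [51. 32.  7.] [194. 118.  48.]
```

>>> jog_arm:
  plan:
    - {"tx": -0.004, "ty": -0.01, "tz": 0.15, "wx": 0, "wy": 0, "wz": 0, "claw": 0.15}
    - {"tx": -0.004, "ty": -0.01, "tz": 0.25, "wx": 0, "wy": 0, "wz": 0, "claw": 0.15}
    - {"tx": -0.004, "ty": -0.01, "tz": 0.35, "wx": 0, "wy": 0, "wz": 0, "claw": 0.15}
    - {"tx": -0.004, "ty": -0.01, "tz": 0.395, "wx": 0, "wy": 0, "wz": 0, "claw": 0.15}
    - {"tx": -0.004, "ty": -0.01, "tz": 0.395, "wx": 0, "wy": 0, "wz": 0, "claw": 0.15}
    - {"tx": -0.004, "ty": -0.01, "tz": 0.395, "wx": 0, "wy": 0, "wz": 0, "claw": 0.55}
    - {"tx": -0.004, "ty": -0.01, "tz": 0.395, "wx": 0, "wy": 0, "wz": 0, "claw": 0.55}
    - {"tx": -0.004, "ty": -0.01, "tz": 0.395, "wx": 0, "wy": 0, "wz": 0, "claw": 0.55}
    - {"tx": -0.004, "ty": -0.01, "tz": 0.395, "wx": 0, "wy": 0, "wz": 0, "claw": 0.55}
    - {"tx": -0.004, "ty": -0.01, "tz": 0.395, "wx": 0, "wy": 0, "wz": 0, "claw": 0.55}
    - {"tx": -0.004, "ty": -0.01, "tz": 0.395, "wx": 0, "wy": 0, "wz": 0, "claw": 0.55}

```text
clock: 10.15
eef_pos: [424.1, -211.5, 13.2]
tool_rot: [3.14, 0.0, 1.571]
force: [0.3, 1.0, 6.0]
width: 49.9
gripper_force: 63.1
```

>>> jog_arm:
  plan:
    - {"tx": 0, "ty": 0, "tz": -0.15, "wx": 0, "wy": 0, "wz": 0, "claw": 0.55}
    - {"tx": 0, "ty": 0, "tz": -0.3, "wx": 0, "wy": 0, "wz": 0, "claw": 0.55}
    - {"tx": 0, "ty": 0, "tz": -0.4, "wx": 0, "wy": 0, "wz": 0, "claw": 0.55}
    - {"tx": 0.87, "ty": 0.43, "tz": -0.4, "wx": 0, "wy": 0, "wz": 0, "claw": 0.55}
    - {"tx": 0.87, "ty": 0.43, "tz": -0.4, "wx": 0, "wy": 0, "wz": 0, "claw": 0.55}
    - {"tx": 0.87, "ty": 0.43, "tz": -0.4, "wx": 0, "wy": 0, "wz": 0, "claw": 0.55}
    - {"tx": 0.87, "ty": 0.43, "tz": -0.4, "wx": 0, "wy": 0, "wz": 0, "claw": 0.55}
    - {"tx": 0.87, "ty": 0.43, "tz": -0.4, "wx": 0, "wy": 0, "wz": 0, "claw": 0.55}
    - {"tx": 0.87, "ty": 0.43, "tz": -0.4, "wx": 0, "wy": 0, "wz": 0, "claw": 0.55}
    - {"tx": 0.87, "ty": 0.43, "tz": -0.4, "wx": 0, "wy": 0, "wz": 0, "claw": 0.55}
    - {"tx": 0.87, "ty": 0.43, "tz": -0.4, "wx": 0, "wy": 0, "wz": 0, "claw": 0.55}
    - {"tx": 0.87, "ty": 0.43, "tz": -0.4, "wx": 0, "wy": 0, "wz": 0, "claw": 0.55}

```text
clock: 11.35
eef_pos: [551.4, 48.3, 132.2]
tool_rot: [-3.141, 0.001, 1.57]
force: [-1.1, -1.0, -2.3]
width: 49.8
gripper_force: 64.1
```

>>> jog_arm:
  plan:
    - {"tx": 0.005, "ty": 0.005, "tz": 0.12, "wx": 0, "wy": 0, "wz": 0, "claw": 0.55}
    - {"tx": 0.005, "ty": 0.005, "tz": 0.2, "wx": 0, "wy": 0, "wz": 0, "claw": 0.55}
    - {"tx": 0.005, "ty": 0.005, "tz": 0.26, "wx": 0, "wy": 0, "wz": 0, "claw": 0.55}
    - {"tx": 0.005, "ty": 0.005, "tz": 0.3, "wx": 0, "wy": 0, "wz": 0, "claw": 0.55}
    - {"tx": 0.005, "ty": 0.005, "tz": 0.33, "wx": 0, "wy": 0, "wz": 0, "claw": 0.55}
    - {"tx": 0.005, "ty": 0.005, "tz": 0.355, "wx": 0, "wy": 0, "wz": 0, "claw": 0.55}
    - {"tx": 0.005, "ty": 0.005, "tz": 0.369, "wx": 0, "wy": 0, "wz": 0, "claw": 0.55}
    - {"tx": 0.005, "ty": 0.005, "tz": 0.369, "wx": 0, "wy": 0, "wz": 0, "claw": 0.55}
    - {"tx": 0.005, "ty": 0.005, "tz": 0.369, "wx": 0, "wy": 0, "wz": 0, "claw": 0.55}

```text
clock: 12.25
eef_pos: [554.1, 51.2, 22.0]
tool_rot: [3.141, -0.0, 1.571]
force: [-0.6, 0.3, -2.4]
width: 49.8
gripper_force: 64.3
```

>>> jog_arm:
  plan:
    - {"tx": 0, "ty": 0, "tz": 0.004, "wx": 0, "wy": 0, "wz": 0, "claw": 0.55}
    - {"tx": 0, "ty": 0, "tz": 0.004, "wx": 0, "wy": 0, "wz": 0, "claw": 0.15}
    - {"tx": 0, "ty": 0, "tz": 0.004, "wx": 0, "wy": 0, "wz": 0, "claw": 0.15}
    - {"tx": 0, "ty": 0, "tz": 0.004, "wx": 0, "wy": 0, "wz": 0, "claw": 0.15}
    - {"tx": 0, "ty": 0, "tz": 0.004, "wx": 0, "wy": 0, "wz": 0, "claw": 0.15}
    - {"tx": 0, "ty": 0, "tz": -0.1, "wx": 0, "wy": 0, "wz": 0, "claw": 0.15}
    - {"tx": 0, "ty": 0, "tz": -0.2, "wx": 0, "wy": 0, "wz": 0, "claw": 0.15}
    - {"tx": 0, "ty": 0, "tz": -0.37, "wx": 0, "wy": 0, "wz": 0, "claw": 0.15}
    - {"tx": 0, "ty": 0, "tz": -0.37, "wx": 0, "wy": 0, "wz": 0, "claw": 0.15}
    - {"tx": 0, "ty": 0, "tz": -0.37, "wx": 0, "wy": 0, "wz": 0, "claw": 0.15}

```text
clock: 13.25
eef_pos: [554.5, 51.5, 133.8]
tool_rot: [3.139, -0.001, 1.572]
force: [0.4, -0.9, -0.4]
width: 72.6
gripper_force: 0.0
```

>>> jog_arm:
  plan:
    - {"tx": 0.467, "ty": -0.473, "tz": 0, "wx": 0, "wy": 0, "wz": 0, "claw": 0.25}
    - {"tx": 0.467, "ty": -0.473, "tz": 0, "wx": 0, "wy": 0, "wz": 0, "claw": 0.25}
    - {"tx": 0.467, "ty": -0.473, "tz": 0, "wx": 0, "wy": 0, "wz": 0, "claw": 0.25}
    - {"tx": 0.467, "ty": -0.473, "tz": 0, "wx": 0, "wy": 0, "wz": 0, "claw": 0.25}
    - {"tx": 0.467, "ty": -0.473, "tz": 0, "wx": 0, "wy": 0, "wz": 0, "claw": 0.25}
    - {"tx": 0.467, "ty": -0.473, "tz": 0, "wx": 0, "wy": 0, "wz": 0, "claw": 0.25}
    - {"tx": 0.467, "ty": -0.473, "tz": 0, "wx": 0, "wy": 0, "wz": 0, "claw": 0.25}
    - {"tx": 0.467, "ty": -0.473, "tz": 0, "wx": 0, "wy": 0, "wz": 0, "claw": 0.25}

```text
clock: 14.05
eef_pos: [412.8, 189.8, 132.3]
tool_rot: [3.141, 0.001, 1.568]
force: [0.2, -0.2, 0.8]
width: 64.0
gripper_force: 0.0
```

```bash
python3 -c "
from h import *
p=tops('wrist',['socket44_mid']); save(p,'w3.png')
tops('side',['socket51_mid','socket37_mid'])"
```

```text
[412.8 189.8 132.3] [3.141e+00 1.000e-03 1.568e+00] 63.97492527060694
socket44_mid 0.66 [317.7, 201.1, 61.2, 73.4] 51 mid [411.5 191.1  49.9] size [43. 44.  7.] [155. 154. 154.]
[412.7 190.  132.4] [3.141 0.    1.569] 64.06951709699291
socket51_mid 0.77 [295.7, 215.9, 17.4, 22.6] 66 mid [553.8  52.4  65.1] size [46. 49.  8.] [151. 147. 139.]
socket37_mid 0.55 [303.4, 184.5, 11.6, 15.4] 57 mid [543.8 -98.4  54.7] size [34. 33.  6.] [193. 188. 180.]
```

View pics/w3.png

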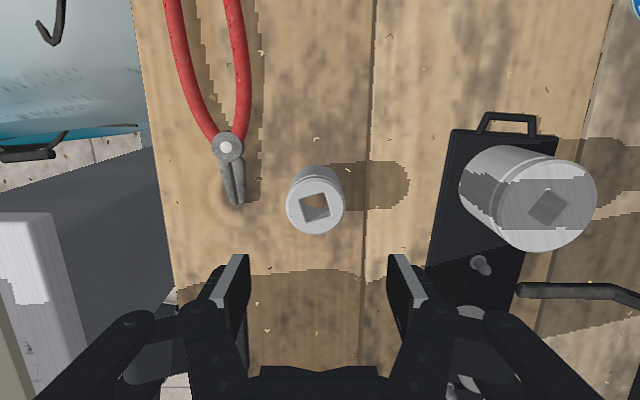

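The 44 is at (315,205), centred between the fingers, with the pliers tip at (235,200) outside them.

>>> jog_arm:
  plan:
    - {"tx": 0.004, "ty": -0.003, "tz": 0.15, "wx": 0, "wy": 0, "wz": 0, "claw": 0.3}
    - {"tx": 0.004, "ty": -0.003, "tz": 0.25, "wx": 0, "wy": 0, "wz": 0, "claw": 0.3}
    - {"tx": 0.004, "ty": -0.003, "tz": 0.35, "wx": 0, "wy": 0, "wz": 0, "claw": 0.3}
    - {"tx": 0.004, "ty": -0.003, "tz": 0.4, "wx": 0, "wy": 0, "wz": 0, "claw": 0.3}
    - {"tx": 0.004, "ty": -0.003, "tz": 0.4, "wx": 0, "wy": 0, "wz": 0, "claw": 0.3}
    - {"tx": 0.004, "ty": -0.003, "tz": 0.4, "wx": 0, "wy": 0, "wz": 0, "claw": 0.6}
    - {"tx": 0.004, "ty": -0.003, "tz": 0.4, "wx": 0, "wy": 0, "wz": 0, "claw": 0.6}
    - {"tx": 0.004, "ty": -0.003, "tz": 0.4, "wx": 0, "wy": 0, "wz": 0, "claw": 0.6}
    - {"tx": 0.004, "ty": -0.003, "tz": 0.4, "wx": 0, "wy": 0, "wz": 0, "claw": 0.6}
    - {"tx": 0.004, "ty": -0.003, "tz": 0.4, "wx": 0, "wy": 0, "wz": 0, "claw": 0.6}
    - {"tx": 0.004, "ty": -0.003, "tz": 0.4, "wx": 0, "wy": 0, "wz": 0, "claw": 0.6}

```text
clock: 15.4
eef_pos: [411.3, 192.8, 13.2]
tool_rot: [3.141, -0.001, 1.571]
force: [-0.3, 0.0, 5.6]
width: 42.9
gripper_force: 61.4
```

>>> jog_arm:
  plan:
    - {"tx": 0, "ty": 0, "tz": -0.15, "wx": 0, "wy": 0, "wz": 0, "claw": 0.6}
    - {"tx": 0, "ty": 0, "tz": -0.3, "wx": 0, "wy": 0, "wz": 0, "claw": 0.6}
    - {"tx": 0, "ty": 0, "tz": -0.4, "wx": 0, "wy": 0, "wz": 0, "claw": 0.6}
    - {"tx": -0.718, "ty": 0.455, "tz": -0.4, "wx": 0, "wy": 0, "wz": 0, "claw": 0.6}
    - {"tx": -0.718, "ty": 0.455, "tz": -0.4, "wx": 0, "wy": 0, "wz": 0, "claw": 0.6}
    - {"tx": -0.718, "ty": 0.455, "tz": -0.4, "wx": 0, "wy": 0, "wz": 0, "claw": 0.6}
    - {"tx": -0.718, "ty": 0.455, "tz": -0.4, "wx": 0, "wy": 0, "wz": 0, "claw": 0.6}
    - {"tx": -0.718, "ty": 0.455, "tz": -0.4, "wx": 0, "wy": 0, "wz": 0, "claw": 0.6}
    - {"tx": -0.718, "ty": 0.455, "tz": -0.4, "wx": 0, "wy": 0, "wz": 0, "claw": 0.6}
    - {"tx": -0.718, "ty": 0.455, "tz": -0.4, "wx": 0, "wy": 0, "wz": 0, "claw": 0.6}
    - {"tx": -0.718, "ty": 0.455, "tz": -0.4, "wx": 0, "wy": 0, "wz": 0, "claw": 0.6}
    - {"tx": -0.718, "ty": 0.455, "tz": -0.4, "wx": 0, "wy": 0, "wz": 0, "claw": 0.6}

```text
clock: 16.6
eef_pos: [546.4, -20.8, 132.2]
tool_rot: [-3.14, -0.001, 1.574]
force: [-0.2, -0.1, -1.3]
width: 42.9
gripper_force: 62.2
```

>>> jog_arm:
  plan:
    - {"tx": -0.003, "ty": 0.002, "tz": 0.12, "wx": 0, "wy": 0, "wz": 0, "claw": 0.6}
    - {"tx": -0.003, "ty": 0.002, "tz": 0.2, "wx": 0, "wy": 0, "wz": 0, "claw": 0.6}
    - {"tx": -0.003, "ty": 0.002, "tz": 0.26, "wx": 0, "wy": 0, "wz": 0, "claw": 0.6}
    - {"tx": -0.003, "ty": 0.002, "tz": 0.3, "wx": 0, "wy": 0, "wz": 0, "claw": 0.6}
    - {"tx": -0.003, "ty": 0.002, "tz": 0.33, "wx": 0, "wy": 0, "wz": 0, "claw": 0.6}
    - {"tx": -0.003, "ty": 0.002, "tz": 0.355, "wx": 0, "wy": 0, "wz": 0, "claw": 0.6}
    - {"tx": -0.003, "ty": 0.002, "tz": 0.369, "wx": 0, "wy": 0, "wz": 0, "claw": 0.6}
    - {"tx": -0.003, "ty": 0.002, "tz": 0.369, "wx": 0, "wy": 0, "wz": 0, "claw": 0.6}
    - {"tx": -0.003, "ty": 0.002, "tz": 0.369, "wx": 0, "wy": 0, "wz": 0, "claw": 0.6}

```text
clock: 17.5
eef_pos: [548.4, -23.9, 22.3]
tool_rot: [3.141, 0.0, 1.571]
force: [0.1, -0.2, -2.2]
width: 42.7
gripper_force: 62.4
```

>>> jog_arm:
  plan:
    - {"tx": 0, "ty": 0, "tz": 0.004, "wx": 0, "wy": 0, "wz": 0, "claw": 0.6}
    - {"tx": 0, "ty": 0, "tz": 0.004, "wx": 0, "wy": 0, "wz": 0, "claw": 0.2}
    - {"tx": 0, "ty": 0, "tz": 0.004, "wx": 0, "wy": 0, "wz": 0, "claw": 0.2}
    - {"tx": 0, "ty": 0, "tz": 0.004, "wx": 0, "wy": 0, "wz": 0, "claw": 0.2}
    - {"tx": 0, "ty": 0, "tz": 0.004, "wx": 0, "wy": 0, "wz": 0, "claw": 0.2}
    - {"tx": 0, "ty": 0, "tz": -0.1, "wx": 0, "wy": 0, "wz": 0, "claw": 0.2}
    - {"tx": 0, "ty": 0, "tz": -0.2, "wx": 0, "wy": 0, "wz": 0, "claw": 0.2}
    - {"tx": 0, "ty": 0, "tz": -0.37, "wx": 0, "wy": 0, "wz": 0, "claw": 0.1}
    - {"tx": 0, "ty": 0, "tz": -0.37, "wx": 0, "wy": 0, "wz": 0, "claw": 0.1}
    - {"tx": 0, "ty": 0, "tz": -0.37, "wx": 0, "wy": 0, "wz": 0, "claw": 0.1}

```text
clock: 18.5
eef_pos: [548.9, -23.6, 134.1]
tool_rot: [3.139, -0.0, 1.572]
force: [-0.4, -0.7, -0.4]
width: 76.4
gripper_force: 0.0
```

>>> jog_arm:
  plan:
    - {"tx": -1, "ty": -0.193, "tz": 0, "wx": 0, "wy": 0, "wz": 0, "claw": 0.08}
    - {"tx": -1, "ty": -0.193, "tz": 0, "wx": 0, "wy": 0, "wz": 0, "claw": 0.08}
    - {"tx": -1, "ty": -0.193, "tz": 0, "wx": 0, "wy": 0, "wz": 0, "claw": 0.08}
    - {"tx": -1, "ty": -0.193, "tz": 0, "wx": 0, "wy": 0, "wz": 0, "claw": 0.08}
    - {"tx": -1, "ty": -0.193, "tz": 0, "wx": 0, "wy": 0, "wz": 0, "claw": 0.08}
    - {"tx": -1, "ty": -0.193, "tz": 0, "wx": 0, "wy": 0, "wz": 0, "claw": 0.08}
    - {"tx": -1, "ty": -0.193, "tz": 0, "wx": 0, "wy": 0, "wz": 0, "claw": 0.08}
    - {"tx": -1, "ty": -0.193, "tz": 0, "wx": 0, "wy": 0, "wz": 0, "claw": 0.08}

```text
clock: 19.3
eef_pos: [488.4, -325.5, 131.5]
tool_rot: [-3.139, -0.001, 1.567]
force: [-0.8, 2.2, 0.4]
width: 78.7
gripper_force: 0.0
```

>>> jog_arm:
  plan:
    - {"tx": -0.114, "ty": 0, "tz": 0, "wx": 0, "wy": 0, "wz": 0, "claw": 0.08}
    - {"tx": -0.114, "ty": 0, "tz": 0, "wx": 0, "wy": 0, "wz": 0, "claw": 0.08}
    - {"tx": -0.114, "ty": 0, "tz": 0, "wx": 0, "wy": 0, "wz": 0, "claw": 0.08}
    - {"tx": -0.114, "ty": 0, "tz": 0, "wx": 0, "wy": 0, "wz": 0, "claw": 0.08}

```text
clock: 19.7
eef_pos: [490.9, -355.2, 132.0]
tool_rot: [-3.141, -0.003, 1.574]
force: [-0.5, -0.3, -0.2]
width: 78.9
gripper_force: 0.0
```

```bash
python3 -c "
from h import *
p=tops('wrist',['socket58_mid']); save(p,'w4.png')
tops('top',['socket51_mid','socket37_mid','socket44_mid','socket58_mid'])
print(ctrl.read_state()['qpos'].round(2))"
```

```text
[ 490.9 -355.2  132. ] [-3.141e+00 -3.000e-03  1.574e+00] 78.9102321055601
socket58_mid 0.92 [318.5, 208.4, 85.2, 91.2] 62 mid [ 491.  -357.9   59.7] size [57. 58.  6.] [141. 141. 141.]
socket58_mid 0.83 [239.0, 305.6, 44.3, 93.3] 61 mid [ 431.1 -419.9  111. ] size [ 43. 111. 109.] [ 80.  42. 102.]
[ 490.9 -355.8  132.4] [-3.141e+00 -2.000e-03  1.574e+00] 78.59190070009626
socket51_mid 0.69 [284.3, 184.3, 13.0, 14.7] 67 mid [551.5  50.4  66. ] size [41. 46.  8.] [121. 121. 117.]
socket37_mid 0.58 [336.8, 186.2, 12.0, 13.4] 57 mid [542.9 -97.8  55.2] size [32. 32.  7.] [134. 133. 129.]
socket44_mid 0.57 [312.2, 185.2, 16.2, 15.6] 62 mid [548.3 -25.7  60.5] size [41. 38.  7.] [81. 81. 79.]
socket58_mid 0.74 [458.8, 227.3, 26.8, 19.3] 64 mid [ 410.4 -446.6   63.1] size [51. 54.  8.] [ 92.  44. 117.]
[ 0.28  0.74  0.5   1.74 -0.48  0.78  1.02]
```

View pics/w4.png

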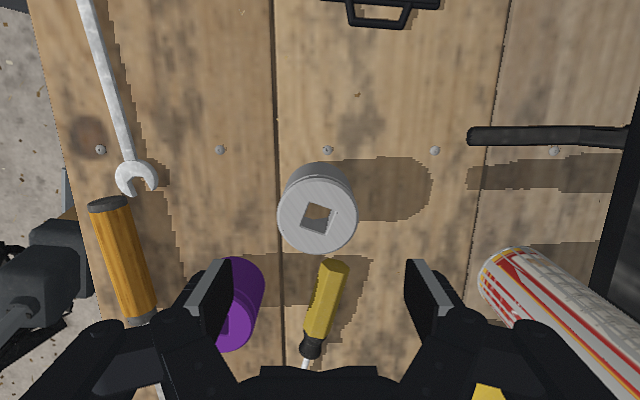

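The grey 58 is centred at (318,210). Purple is at (238,305), behind and to the side, clear of the finger path. Grasping.

>>> jog_arm:
  plan:
    - {"tx": -0.006, "ty": 0.0, "tz": 0.15, "wx": 0, "wy": 0, "wz": 0, "claw": 0.1}
    - {"tx": -0.006, "ty": 0.0, "tz": 0.25, "wx": 0, "wy": 0, "wz": 0, "claw": 0.1}
    - {"tx": -0.006, "ty": 0.0, "tz": 0.35, "wx": 0, "wy": 0, "wz": 0, "claw": 0.1}
    - {"tx": -0.006, "ty": 0.0, "tz": 0.39, "wx": 0, "wy": 0, "wz": 0, "claw": 0.1}
    - {"tx": -0.006, "ty": 0.0, "tz": 0.39, "wx": 0, "wy": 0, "wz": 0, "claw": 0.1}
    - {"tx": -0.006, "ty": 0.0, "tz": 0.39, "wx": 0, "wy": 0, "wz": 0, "claw": 0.45}
    - {"tx": -0.006, "ty": 0.0, "tz": 0.39, "wx": 0, "wy": 0, "wz": 0, "claw": 0.45}
    - {"tx": -0.006, "ty": 0.0, "tz": 0.39, "wx": 0, "wy": 0, "wz": 0, "claw": 0.45}
    - {"tx": -0.006, "ty": 0.0, "tz": 0.39, "wx": 0, "wy": 0, "wz": 0, "claw": 0.45}
    - {"tx": -0.006, "ty": 0.0, "tz": 0.39, "wx": 0, "wy": 0, "wz": 0, "claw": 0.45}
    - {"tx": -0.006, "ty": 0.0, "tz": 0.39, "wx": 0, "wy": 0, "wz": 0, "claw": 0.45}

```text
clock: 21.15
eef_pos: [491.2, -360.9, 17.6]
tool_rot: [3.139, 0.002, 1.571]
force: [-0.4, -0.6, 6.1]
width: 56.7
gripper_force: 65.0
```

>>> jog_arm:
  plan:
    - {"tx": 0, "ty": 0, "tz": -0.15, "wx": 0, "wy": 0, "wz": 0, "claw": 0.45}
    - {"tx": 0, "ty": 0, "tz": -0.3, "wx": 0, "wy": 0, "wz": 0, "claw": 0.45}
    - {"tx": 0, "ty": 0, "tz": -0.42, "wx": 0, "wy": 0, "wz": 0, "claw": 0.45}
    - {"tx": 1, "ty": 0.1, "tz": -0.42, "wx": 0, "wy": 0, "wz": 0, "claw": 0.45}
    - {"tx": 1, "ty": 0.1, "tz": -0.42, "wx": 0, "wy": 0, "wz": 0, "claw": 0.45}
    - {"tx": 1, "ty": 0.1, "tz": -0.42, "wx": 0, "wy": 0, "wz": 0, "claw": 0.45}
    - {"tx": 1, "ty": 0.1, "tz": -0.42, "wx": 0, "wy": 0, "wz": 0, "claw": 0.45}
    - {"tx": 1, "ty": 0.1, "tz": -0.42, "wx": 0, "wy": 0, "wz": 0, "claw": 0.45}
    - {"tx": 1, "ty": 0.1, "tz": -0.42, "wx": 0, "wy": 0, "wz": 0, "claw": 0.45}
    - {"tx": 1, "ty": 0.1, "tz": -0.42, "wx": 0, "wy": 0, "wz": 0, "claw": 0.45}
    - {"tx": 1, "ty": 0.1, "tz": -0.42, "wx": 0, "wy": 0, "wz": 0, "claw": 0.45}

```text
clock: 22.25
eef_pos: [520.2, -57.2, 141.8]
tool_rot: [-3.141, -0.001, 1.576]
force: [0.1, -0.2, -3.3]
width: 57.0
gripper_force: 66.9
```

>>> jog_arm:
  plan:
    - {"tx": 0.605, "ty": 0.123, "tz": 0, "wx": 0, "wy": 0, "wz": 0, "claw": 0.45}
    - {"tx": 0.605, "ty": 0.123, "tz": 0, "wx": 0, "wy": 0, "wz": 0, "claw": 0.45}
    - {"tx": 0.605, "ty": 0.123, "tz": 0, "wx": 0, "wy": 0, "wz": 0, "claw": 0.45}
    - {"tx": 0.605, "ty": 0.123, "tz": 0, "wx": 0, "wy": 0, "wz": 0, "claw": 0.45}
    - {"tx": 0.605, "ty": 0.123, "tz": 0, "wx": 0, "wy": 0, "wz": 0, "claw": 0.45}
    - {"tx": 0.605, "ty": 0.123, "tz": 0, "wx": 0, "wy": 0, "wz": 0, "claw": 0.45}
    - {"tx": 0.605, "ty": 0.123, "tz": 0, "wx": 0, "wy": 0, "wz": 0, "claw": 0.45}
    - {"tx": 0.605, "ty": 0.123, "tz": 0, "wx": 0, "wy": 0, "wz": 0, "claw": 0.45}

```text
clock: 23.05
eef_pos: [557.1, 119.1, 142.1]
tool_rot: [3.142, 0.001, 1.567]
force: [-0.4, 0.7, -3.0]
width: 56.7
gripper_force: 66.8
```

```bash
python3 -c "
from h import *
p=tops('side',['socket58_mid','socket65_mid'])
p=tops('wrist',['socket58_mid','socket65_mid'])
"
```

```text
[557.1 119.1 142.1] [3.142e+00 1.000e-03 1.567e+00] 56.68249762126797
socket58_mid 0.94 [287.0, 203.5, 17.8, 30.4] 187 mid [558.2 122.  185.3] size [56. 57.  6.] [147. 142. 134.]
socket58_mid 0.67 [349.4, 130.4, 15.5, 19.3] 63 mid [ 412.9 -446.2   62.2] size [51. 57.  8.] [143.  89. 161.]
socket65_mid 0.83 [284.0, 251.8, 25.7, 35.2] 76 mid [564.4 197.   74.9] size [64. 64.  7.] [203. 198. 189.]
socket65_mid 0.63 [296.4, 217.0, 19.3, 22.6] 65 mid [539.   88.4  98.5] size [ 18. 107.  77.] [143. 138. 130.]
[557.1 120.4 142.1] [3.142 0.    1.569] 56.85652413406997
socket58_mid 0.92 [317.8, 281.8, 153.8, 172.7] 186 mid [557.6 125.  199.1] size [57. 55. 37.] [122. 122. 122.]
socket65_mid 0.83 [328.9, 95.8, 107.9, 107.7] 75 mid [564.5 198.   73.1] size [64. 64.  6.] [187. 187. 187.]
```

>>> jog_arm:
  plan:
    - {"tx": 0.001, "ty": 0.003, "tz": 0.12, "wx": 0, "wy": 0, "wz": 0, "claw": 0.45}
    - {"tx": 0.001, "ty": 0.003, "tz": 0.2, "wx": 0, "wy": 0, "wz": 0, "claw": 0.45}
    - {"tx": 0.001, "ty": 0.003, "tz": 0.26, "wx": 0, "wy": 0, "wz": 0, "claw": 0.45}
    - {"tx": 0.001, "ty": 0.003, "tz": 0.31, "wx": 0, "wy": 0, "wz": 0, "claw": 0.45}
    - {"tx": 0.001, "ty": 0.003, "tz": 0.345, "wx": 0, "wy": 0, "wz": 0, "claw": 0.45}
    - {"tx": 0.001, "ty": 0.003, "tz": 0.37, "wx": 0, "wy": 0, "wz": 0, "claw": 0.45}
    - {"tx": 0.001, "ty": 0.003, "tz": 0.386, "wx": 0, "wy": 0, "wz": 0, "claw": 0.45}
    - {"tx": 0.001, "ty": 0.003, "tz": 0.386, "wx": 0, "wy": 0, "wz": 0, "claw": 0.45}
    - {"tx": 0.001, "ty": 0.003, "tz": 0.386, "wx": 0, "wy": 0, "wz": 0, "claw": 0.45}

```text
clock: 24.25
eef_pos: [558.4, 122.0, 26.6]
tool_rot: [3.141, -0.0, 1.571]
force: [-1.0, -0.5, -3.6]
width: 57.1
gripper_force: 66.9
```

>>> jog_arm:
  plan:
    - {"tx": 0, "ty": 0, "tz": 0.003, "wx": 0, "wy": 0, "wz": 0, "claw": 0.45}
    - {"tx": 0, "ty": 0, "tz": 0.003, "wx": 0, "wy": 0, "wz": 0, "claw": 0.1}
    - {"tx": 0, "ty": 0, "tz": 0.003, "wx": 0, "wy": 0, "wz": 0, "claw": 0.1}
    - {"tx": 0, "ty": 0, "tz": 0.003, "wx": 0, "wy": 0, "wz": 0, "claw": 0.1}
    - {"tx": 0, "ty": 0, "tz": 0.003, "wx": 0, "wy": 0, "wz": 0, "claw": 0.1}
    - {"tx": 0, "ty": 0, "tz": -0.1, "wx": 0, "wy": 0, "wz": 0, "claw": 0.1}
    - {"tx": 0, "ty": 0, "tz": -0.2, "wx": 0, "wy": 0, "wz": 0, "claw": 0.1}
    - {"tx": 0, "ty": 0, "tz": -0.37, "wx": 0, "wy": 0, "wz": 0, "claw": 0.1}
    - {"tx": 0, "ty": -0.3, "tz": -0.4, "wx": 0, "wy": 0, "wz": 0, "claw": 0.1}
    - {"tx": 0, "ty": -0.3, "tz": -0.4, "wx": 0, "wy": 0, "wz": 0, "claw": 0.1}
    - {"tx": 0, "ty": -0.3, "tz": -0.4, "wx": 0, "wy": 0, "wz": 0, "claw": 0.1}
    - {"tx": 0, "ty": -0.3, "tz": -0.4, "wx": 0, "wy": 0, "wz": 0, "claw": 0.1}

```text
clock: 25.45
eef_pos: [467.7, 122.3, 146.6]
tool_rot: [3.141, -0.001, 1.572]
force: [0.9, 0.9, -1.2]
width: 77.1
gripper_force: 0.0
```

```bash
python3 -c "
from h import *
N=['socket%d_mid'%d for d in (30,37,44,51,58,65)]
p=tops('side',N)
cv2.imwrite('pics/s3.png',cv2.resize(p['img'][130:300,230:380,::-1],None,fx=3.5,fy=3.5,interpolation=cv2.INTER_CUBIC))
"
```

```text
[467.7 122.3 146.6] [ 3.141e+00 -1.000e-03  1.572e+00] 77.0628598847116
socket44_mid 0.59 [298.6, 201.8, 13.8, 15.9] 167 mid [514.2 129.2 172.6] size [12.  7. 21.] [157. 152. 144.]
socket51_mid 0.66 [294.4, 212.8, 14.9, 22.7] 67 mid [555.3  66.2  66.5] size [48. 75.  9.] [150. 146. 138.]
socket58_mid 0.73 [288.9, 228.8, 15.6, 27.9] 71 mid [559.2 133.8  71.6] size [56. 78. 10.] [173. 167. 158.]
socket58_mid 0.69 [347.0, 130.8, 17.6, 21.7] 63 mid [ 413.7 -446.4   62.7] size [52. 59.  9.] [143.  89. 160.]
socket65_mid 0.57 [282.6, 250.9, 26.7, 34.5] 76 mid [564.9 195.9  74.9] size [64. 63.  7.] [202. 197. 189.]
```

View pics/s3.png

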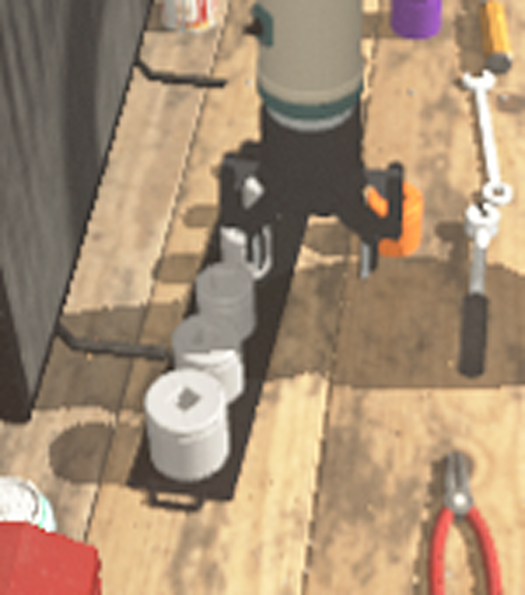

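The row shows 65, 58 and 51 seated in order, with the smaller ones partly hidden by the gripper. I'll check heights from the top camera before handing in.

```bash
python3 -c "
from h import *
p=ctrl.get_image('top'); P=cloud(p,np.ones((400,640),bool))
for n,x,y in ((65,564,197),(58,558.5,123),(51,553,50),(44,548,-24),(37,542.5,-98),(30,537,-171)):
    d=P[(np.hypot(P[:,0]-x,P[:,1]-y)<n*.45)&(P[:,2]<110)]
    t=d[d[:,2]>np.percentile(d[:,2],90)-6] if len(d) else d
    print(n,len(t),t[:,2].mean().round(1) if len(t) else '', 'expect',{65:73,58:68,51:63,44:58,37:53,30:48}[n])
"
```

```text
65 0  expect 73
58 104 69.0 expect 68
51 137 63.0 expect 63
44 90 58.6 expect 58
37 71 53.5 expect 53
30 46 48.8 expect 48
```

```bash
python3 -c "
from h import *
print(ctrl.finish_job())"
```

```text
the job is handed in; nothing more can be done
None
```

I put the four loose sockets on the empty posts, so the row runs 65, 58, 51, 44, 37, 30 from left to right. The top camera put the four moved sockets and the 30 within 1 mm of their seated heights; it had no view of the 65, but the side camera showed it still on its post. I handed the job in at about 26 s, and no verdict was returned.

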